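# Uncap the inspection camera and slide it under the panel

### The arm

A 7-joint arm with a two-finger parallel gripper is mounted at the origin on the work surface. World frame = base frame: x ahead of the robot, y to its left, z up, the work surface at z = 0. Lengths are in m, angles in rad, forces in N, time in s.
With the tool pointing down it reaches from about 0.4 to 0.875 m from the base axis. Payload 6.5 kg.
Tool frame: the origin (TCP) lies on the centre line of the jaws, within the pads' length; the fingertips stand 22 mm ahead of it and the grasp point (between the pads) lies 3 mm ahead of it (bot.finger_overhang is the distance from the TCP to the fingertips, in m); z points along the fingers, y is the line along which they close (so a half turn about z gives the same grasp; the last joint's range is limited). The gripper opens to 88 mm and grips with 3 to 60 N. Pads are 18 mm wide; open, the fingers measure 123 mm over their backs; the gripper's body (75 mm by 187 mm) begins 45 mm behind the grasp point.
Start: joints at [1.16, 0.536, -0.004, 1.538, 0.003, 1.067, -0.071], TCP at [0.22, -0.612, 0.261] pointing down, gripper open.
Joint ranges: [-2.7, 2.7], [-0.37, 2.16], [-1.27, 1.26], [0.24, 2.4], [-1.31, 4.45], [0.19, 1.91], [-2.76, 2.76]. Speed limits (rad/s): [2.39, 2.39, 3.14, 3.14, 3.14, 3.14, 3.14].

### API

Orientations are given as a unit quaternion [w, x, y, z].
In Python, from rig import bot gives the robot as it stands.
- The arm moves only by the tool arm_command, never from a script. Its argument "series" is a list of rows, each a list of 7 numbers: the shift along the tool's x, y, z in cm, then the turn, a rotation vector about the tool's x, y, z in degrees, then the finger opening in cm, from 0 to 8.81. In form: [[dx, dy, dz, ax, ay, az, gripper], ...]. A call has 1 to 8 rows; each row shifts and turns the commanded pose from where the row before left it, along the tool's axes as they then stand; what a row does not reach is not made up. A row lasts 1/8 s, in which the tool goes at most 62.5 mm and 10.7 degrees, less where a joint would pass 70% of its speed; a pose out of reach is approached as far as the arm can. A call is refused whole if a number of a shift passes 6.25 or a number of a turn 10.7, either way. A call with a gripper value outside its range is refused whole. The fingers move at their own pace and stop on an object; "newtons" is the grip in N (left out, the last holds). Time passes only in rows, so rows that do not move let the fingers close. It gives the time, the measured TCP pose, the force, the opening and the grip force at its end, in the units of the state.
- bot.state(): the state, without advancing time (a new reading comes with each control period).
- bot.read_camera(name): name is "side" or "top"; returns a dict with "pixels" (400x640x3 uint8, red, green, blue), "fovy" (degrees; the focal length in pixels is half the picture's height over the tangent of half this angle, whatever the lens; pixels are square), "cx", "cy" (the principal point, pixels), "k1" (the pictures are not rectified: a ray, as slopes to the right and down, at radius r is drawn at 1 + k1 r^2 times it, then the intrinsics apply), "view" (4x4, takes a point from world to camera coordinates). Camera axes: x right, y up, looking along -z (the intrinsics and any distortion apply to the point x, -y, -z); pixel columns grow to the right and rows downward; lengths in m; the calibration is good to about 2 mm. A picture is of the moment at which its call begins. There is no depth.
- bot.finish_job(): hands the job in; it is judged then, once.
The state is a dict: "t": time; "joint_pos": joint angles; "qd": joint speeds; "joint_torque": joint torques, N m; "tool_pos": TCP position; "orientation": TCP orientation; "ft_force": force on the tool from outside, world axes, zero at the start; "wrist_torque": the same for the moment, N m; "width": finger opening in m; "finger_force": force on a finger pad.
Only numpy, scipy, OpenCV 4.12 (cv2) and the standard library are available. Lean on these libraries where they do the work, as an engineer would, in place of code of your own. Each camera call takes 0.05 s, during which the arm holds its last target. There are 200 camera calls.

### The job

Lift the loose red dust cap straight up off the camera lens and set it down gently, grip knob up, fully down in the blue ring of the cap holder. Then push the camera carriage by its yellow plate, gently, all the way along its rail until it stops under the window of the beige panel. Leave everything else where it is.

Things in the scene. Friction and masses are not known exactly. Their poses are not given: they have to be found in the camera images.
- station: Fixed inspection station: a straight aluminium rail 40 mm wide, top 40 mm above the table, along the station's y axis from y=-125 to +205 mm. Origin on the table under the rail's centre line; z up. A bridge with a beige panel, 152 mm wide (x), spans the rail from y=-107 to y=-18 mm.
- window (a point): Centre of the round window (66 mm diameter) in the beige panel on the bridge, at the panel's top, 127 mm above the table; the panel's underside is at 117 mm. Side lips reach 141 mm and two toggle clamps with orange balls at the -y edge 177 mm. An uncapped camera passes under the panel, a capped one does not.
- lens (a point): Centre of the lens's upper rim, on the camera carriage, 105 mm above the table. The lens barrel is a black upright cylinder of 46 mm diameter, 27 mm tall, on a 60 mm square black camera body. Its axes are the station's axes; it lies at x=0 in the station's frame.
- push_face (a point): Centre of the outer (+y) face of the carriage's yellow push plate, 80 mm above the table, 105 mm from the lens axis towards the station's +y. The plate stands upright across the rail, 76 mm wide (x), 8 mm thick (y), from 48 to 98 mm above the table, flush with the end of the carriage's base. Push it towards the station's -y.
- carriage (a joint): Travel of the camera carriage along its rail, in m: 0 at the +y end, growing as it goes towards the station's -y; 0.150 against the end stop, fully home, where the lens is under the window. It starts at 0, the lens at y=+90 mm in the station's frame. It slides against about 2.5 N of friction plus 12 N per m/s and stays where it is left.
- cap: Loose red dust cap, 35 to 70 g: an upside-down cup, 58 mm outer, 50 mm inner diameter, 19 mm tall, with a round grip knob on its top centre, 24 mm in diameter, 23 mm tall. Origin: centre of the skirt's lower edge, z up through the knob. It starts on the lens, skirt 14 mm down over the barrel, 2 mm clearance all round, origin 91 mm above the table, knob from 110 to 133 mm.
- holder_floor (a point): Centre of the floor inside the cap holder, 8 mm above the table. The holder is fixed: an 84 mm square aluminium plate, 6 mm thick, with an upright blue ring on it, 68 mm inner and 76 mm outer diameter, its rim 12 mm above this floor. The cap belongs in it skirt down, resting flat on the floor.
- plug_bin: Bystander, fixed: a small open grey bin of beige plugs, 90 x 75 mm, 35 mm tall; origin under its centre.
- button_box: Bystander, fixed: a grey push-button box, 80 x 80 mm on a 90 x 95 mm plate, 66 mm tall with its green button; origin under its centre.
- driver: Bystander, loose: a screwdriver with orange handle lying on the table, about 200 mm long and 30 mm tall.
- cleaner: Bystander, loose: a white bottle 60 mm in diameter and 160 mm tall, origin under its centre.
- bracket: Bystander, loose: a beige moulded bracket 90 x 50 mm, 34 mm tall, origin under its centre.
- gauge: Bystander, loose: a steel reference gauge, a disc 50 mm in diameter with a stem, 45 mm tall, origin under its centre.
There are look-alikes about, which are no part of the job. Of the things like the part that bears holder_floor, leave any that is orange; of the rest the smaller one is meant.

How it is judged:
On the way, in this order (a step that is already met when the one before it is completed fails the run):
1. the cap has been lifted clear of the lens, the carriage still short of the bridge (travel under 70 mm) (z of cap in the frame of lens above 0.01 m and value of joint carriage below 0.07 m), for 0.1 s.
2. the cap sits flat in the holder, let go, the carriage still short of the bridge (travel under 70 mm) (horizontal distance between cap and holder_floor below 0.008 m and z of cap in the frame of holder_floor between -0.004 and 0.004 m and angle between cap's own z axis and vertical below 0.1 rad and contact force between the fingers and cap below 0.1 N and linear speed of cap below 0.03 m/s and value of joint carriage below 0.07 m), for 0.2 s.
3. the carriage is at its end stop (travel over 146 mm) (value of joint carriage above 0.146 m), for 0.2 s.
At the end, for the whole second after the job is handed in: The cap stands in the cap holder, knob up, on its floor (within 4 mm in height, 8 mm of the centre, tilt under 0.1 rad), released and at rest, and the carriage rests within 4 mm of its end stop under the window (travel over 146 mm) (horizontal distance between cap and holder_floor below 0.008 m and z of cap in the frame of holder_floor between -0.004 and 0.004 m and angle between cap's own z axis and vertical below 0.1 rad and contact force between the fingers and cap below 0.1 N and linear speed of cap below 0.03 m/s and value of joint carriage above 0.146 m and velocity of joint carriage below 0.01 m/s); the robot touches nothing.
It fails at once if the cap is dropped or slammed into the holder (faster than 0.5 m/s within 20 mm of its floor) (horizontal distance between cap and holder_floor below 0.035 m and z of cap in the frame of holder_floor below 0.02 m and linear speed of cap above 0.5 m/s).
It fails at once if the carriage is shoved faster than 0.4 m/s (velocity of joint carriage above 0.4 m/s).
It fails at once if a loose bystander (screwdriver, bottle, bracket or gauge) is moved more than 25 mm (distance of any of driver, cleaner, bracket, gauge from where it was at the start of the episode above 0.025 m).
It also fails if it takes over 61 s, if anything falls off the work surface, if the arm or the gripper's body presses on something with over 40 N, if the wrist force passes 120 N, or if a joint passes its speed limit or range.

## Working session

There is one attempt and no reset: what is moved stays moved. The work goes in short steps, Python scripts to look and compute and a tool call to move; the robot and the scene stay as the last step left them, time stands still between calls to the robot, and variables do not carry over. Pictures are saved under pics/ and viewed, at most 10 in all, crops included, and the job is handed in when it is done.

Besides the shell and the picture viewer there is one more tool, called after "Emit:" by a JSON object that holds its "name" and its "arguments". arm_command: Moves the arm, as the interface text tells. Its arguments: {"type":"object","properties":{"series":{"type":"array"},"newtons":{"type":"number"}},"required":["series"]}

```bash
mkdir -p pics
cat > h.py <<'E'
import numpy as np, cv2, pickle
from rig import bot
def snap(n):
    d=bot.read_camera(n); pickle.dump(d,open(f'{n}.pkl','wb')); return d
def load(n): return pickle.load(open(f'{n}.pkl','rb'))
def K(d):
    f=d['pixels'].shape[0]/2/np.tan(np.radians(d['fovy'])/2)
    return np.array([[f,0,d['cx']],[0,f,d['cy']],[0,0,1]]),np.array([d['k1'],0,0,0,0.])
def ray(d,u,v):
    k,D=K(d); p=cv2.undistortPoints(np.array([[[u,v]]],float),k,D).ravel()
    V=np.array(d['view']);R=V[:3,:3]; return -R.T@V[:3,3], R.T@np.array([p[0],-p[1],-1])
def atz(d,u,v,z):
    c,r=ray(d,u,v); return c+r*(z-c[2])/r[2]
def proj(d,P):
    k,D=K(d); V=np.array(d['view']); q=np.atleast_2d(P)@V[:3,:3].T+V[:3,3]; q=q*[1,-1,-1]
    return cv2.projectPoints(q,np.zeros(3),np.zeros(3),k,D)[0][:,0]
def save(d,name,box=None,s=1):
    im=cv2.cvtColor(np.array(d['pixels']),cv2.COLOR_RGB2BGR)
    if box: im=im[box[1]:box[3],box[0]:box[2]]
    cv2.imwrite('pics/'+name,cv2.resize(im,None,fx=s,fy=s,interpolation=cv2.INTER_CUBIC))
E
python3 - <<'E'
from h import *
for n in('top','side'):
    d=snap(n);save(d,n+'0.png',s=1.25);V=np.array(d['view']);print(n,d['fovy'],d['k1'],-V[:3,:3].T@V[:3,3])
print(bot.state())
E
```

```text
top 49.3802553222657 -0.06249462791731677 [ 0.43958081 -0.14055249  1.53243005]
side 46.158418151167 -0.016229963719026165 [-0.14265625  0.66064627  1.0957905 ]
{'t': 0.1, 'joint_pos': array([ 1.15978085,  0.53705176, -0.0044244 ,  1.53874776,  0.002606  ,
        1.06733087, -0.07120371]), 'qd': array([-0.00010412, -0.00152206,  0.00244995, -0.00211719,  0.00227947,
       -0.00090684,  0.0003177 ]), 'joint_torque': array([ 4.14659953e-03, -5.72069693e+01,  9.94708836e-01, -2.52225763e+01,
       -5.61232748e-02,  1.34496027e-02,  2.49228776e-05]), 'tool_pos': array([ 0.21952128, -0.61126093,  0.25996221]), 'orientation': array([-7.41316797e-04,  9.85169246e-01,  1.71583710e-01, -1.93118777e-04]), 'ft_force': array([0.04999108, 0.02497576, 0.13757822]), 'wrist_torque': array([ 0.0099379 , -0.09483651,  0.05011405]), 'finger_force': 0.0, 'width': 0.08810461615434352}
```

View pics/top0.png

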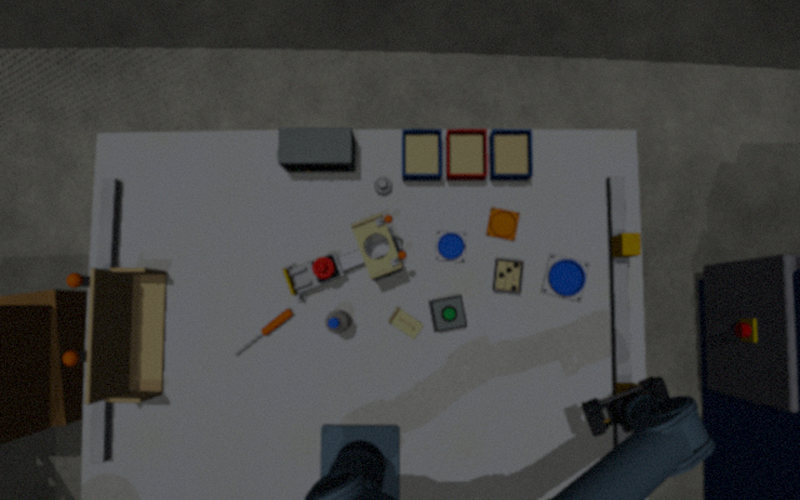

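View pics/side0.png

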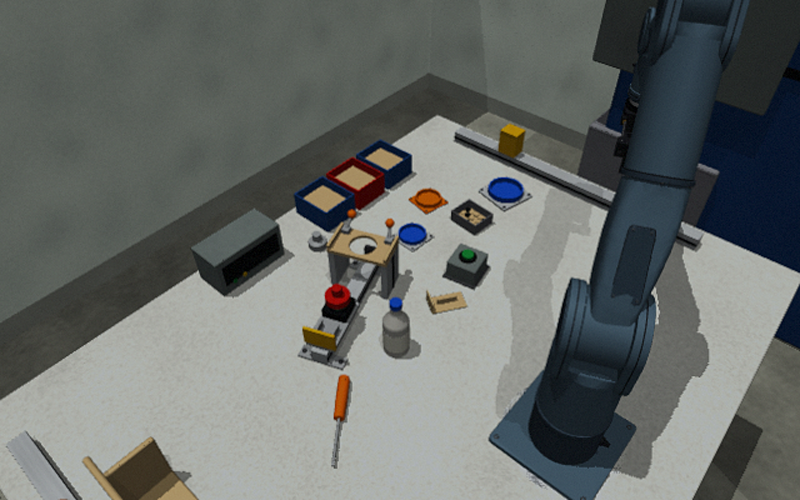

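The top picture (1.25x) shows three holder candidates: blue at (451,246), a larger blue at (566,277) and an orange one at (503,224). The smaller blue one at (451,246) fits. The cap is at (324,267), the yellow plate at (290,280) and the window at about (378,245). I'll enlarge to confirm.

Run:
```python
from h import *
d=load('top');save(d,'top1.png',(220,150,420,270),4)
d=load('side');save(d,'side1.png',(220,140,440,300),3.6)
```

```text
(no output)
```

View pics/top1.png

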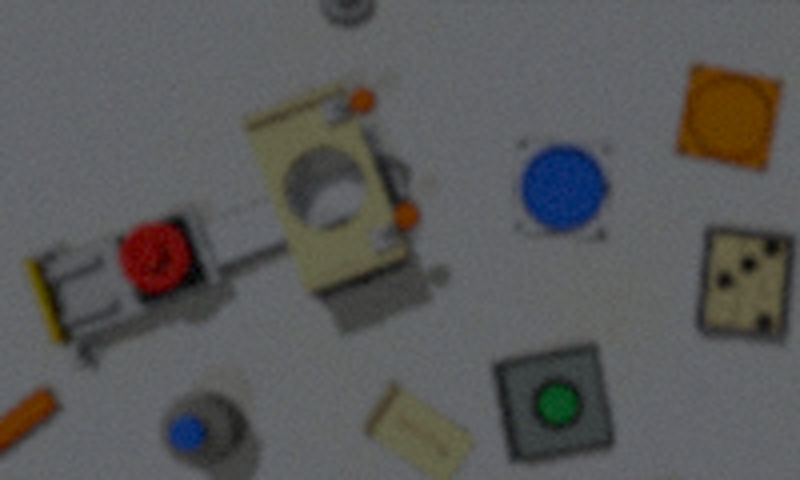

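View pics/side1.png

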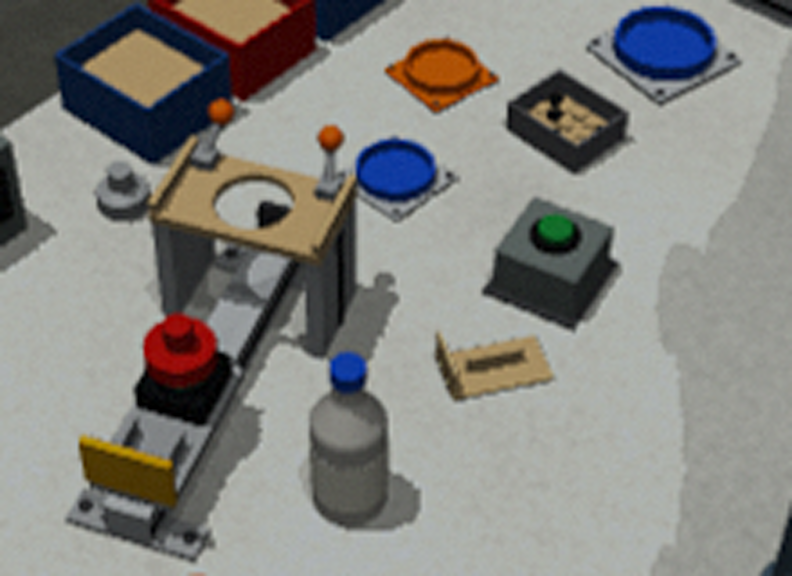

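The crop shows the small blue holder at (564,187), on a plate with four bolts. It is clearly smaller than the far blue one, so it is the one meant. The cap is at (157,258), the yellow plate's top runs from (28,262) to (62,342), and the window is at (327,187).

```bash
cat > m.py <<'E'
from h import *
def blob(d,mask,box):
    m=np.zeros(mask.shape,np.uint8);x0,y0,x1,y1=box;m[y0:y1,x0:x1]=mask[y0:y1,x0:x1]
    c=max(cv2.findContours(m,cv2.RETR_EXTERNAL,cv2.CHAIN_APPROX_NONE)[0],key=cv2.contourArea)
    return c[:,0].astype(float)
def col(d,c):
    p=cv2.GaussianBlur(np.array(d['pixels']),(3,3),0).astype(int);r,g,b=p[...,0],p[...,1],p[...,2]
    return {'red':(r>1.8*g)&(r>1.8*b)&(r>40),'blue':(b>1.6*r)&(b>1.25*g)&(b>40),'yel':(r>2.2*b)&(g>1.5*b)&(r>40)}[c].astype(np.uint8)
def circ(d,c,z):
    P=np.array([atz(d,u,v,z)[:2] for u,v in c]).astype(np.float32)
    (x,y),r=cv2.minEnclosingCircle(P);e=cv2.fitEllipse(P);return e[0],e[1]
E
python3 - <<'E'
from m import *
t=load('top');s=load('side')
B=blob(t,col(t,'blue'),(340,180,380,215));print('holder top',circ(t,B,.020))
B=blob(s,col(s,'blue'),(315,170,345,205));print('holder side',circ(s,B,.020))
R=blob(t,col(t,'red'),(240,195,280,230));print('cap top',circ(t,R,.105))
P=[atz(t,220+u/4,150+v/4,z) for u,v,z in((28,262,.098),(62,342,.098),(327,187,.127))];print(np.round(P,4))
# side: knob top ~ (180,322)/3.6
print('knob side',atz(s,220+180/3.6,140+322/3.6,.133), 'win side',atz(s,220+254/3.6,140+203/3.6,.127))
print('plate side',[atz(s,220+u/3.6,140+v/3.6,.098).round(4) for u,v in((82,438),(172,466))])
print('bottle', atz(t,220+187/4,150+434/4,.16),'gauge',atz(t,220+348/4,150+5/4,.03))
print('screwdr',[atz(t,u/1.25,v/1.25,.02).round(3) for u,v in((292,311),(237,354))])
E
```

```text
holder top ((0.6034321784973145, -0.25135329365730286), (0.0719679743051529, 0.07357370108366013))
holder side ((0.5983198285102844, -0.2426525503396988), (0.07372043281793594, 0.0818338543176651))
cap top ((0.5352938175201416, 0.09053584188222885), (0.05693754926323891, 0.05777712166309357))
[[ 0.5311  0.1971  0.098 ]
 [ 0.4649  0.1673  0.098 ]
 [ 0.5907 -0.0532  0.127 ]]
knob side [0.53309396 0.09274766 0.133     ] win side [ 0.5850114 -0.0444962  0.127    ]
plate side [array([0.5305, 0.202 , 0.098 ]), array([0.461 , 0.1765, 0.098 ])]
bottle [0.3918854  0.05377593 0.16      ] gauge [ 0.7618619  -0.06451616  0.03      ]
screwdr [array([0.42, 0.19, 0.02]), array([0.3  , 0.342, 0.02 ])]
```

Emit:
{"name": "arm_command", "arguments": {"series": [[4.1,-4.25,0,0,0,0,7],[4.1,-4.25,0,0,0,0,7],[4.1,-4.25,0,0,0,0,7],[4.1,-4.25,0,0,0,0,7],[4.1,-4.25,0,0,0,0,7],[4.1,-4.25,0,0,0,0,7],[4.1,-4.25,0,0,0,0,7],[4.1,-4.25,0,0,0,0,7]], "newtons": 15}}

```text
t: 1.1
tool_pos: [0.4138, -0.1791, 0.2607]
orientation: [0.0, 0.985, 0.171, 0.0]
ft_force: [0.8, -0.4, 0.2]
width: 0.0703
finger_force: 0.0
```

Emit:
{"name": "arm_command", "arguments": {"series": [[4.1,-4.25,0,0,0,0,7],[4.1,-4.25,0,0,0,0,7],[4.1,-4.25,0,0,0,0,7],[4.1,-4.25,0,0,0,0,7],[4.1,-4.25,0,0,0,0,7],[0,0,0,0,0,0,7],[0,0,0,0,0,0,7]]}}

```text
t: 1.98
tool_pos: [0.5341, 0.0876, 0.2601]
orientation: [0.0, 0.985, 0.171, -0.001]
ft_force: [-0.5, -0.3, -0.1]
width: 0.07
finger_force: 0.0
```

```bash
cat > go.py <<'E'
import sys
from h import *
from scipy.spatial.transform import Rotation as Ro
s=bot.state();q=np.array(s['orientation']);R=Ro.from_quat(q[[1,2,3,0]])
t=np.array([float(a) for a in sys.argv[1:4]])
print('t',s['t'],'pos',s['tool_pos'].round(4),'w',s['width'],'F',s['ft_force'].round(1))
print('tool delta cm',(R.inv().apply(t-s['tool_pos'])*100).round(2))
M=R.as_matrix();print('tool x yaw',np.degrees(np.arctan2(M[1,0],M[0,0])),'tilt',np.degrees(np.arccos(-M[2,2])))
E
python3 go.py .5345 .0912 .135
```

```text
t 1.975 pos [0.5341 0.0876 0.2601] w 0.0699622648303697 F [-0.5 -0.3 -0.1]
tool delta cm [ 0.18 -0.33 12.51]
tool x yaw 19.745910339389 tilt 0.09598627600334302
```

Emit:
{"name": "arm_command", "arguments": {"series": [[0.2,-0.3,3,0,0,0,6],[0,0,3,0,0,0,6],[0,0,2.5,0,0,0,6],[0,0,2,0,0,0,6],[0,0,1.5,0,0,0,6],[0,0,0.5,0,0,0,6],[0,0,0,0,0,0,6],[0,0,0,0,0,0,6]]}}

```text
t: 2.98
tool_pos: [0.5359, 0.0919, 0.1364]
orientation: [0.0, 0.985, 0.172, 0.001]
ft_force: [-0.5, -0.3, 0.6]
width: 0.0597
finger_force: 0.0
```

```bash
python3 go.py .5345 .0912 .135
python3 - <<'E'
from h import *
t=snap('top');s=snap('side')
a=cv2.resize(np.array(s['pixels'])[170:300,220:340],None,fx=3.3,fy=3.3,interpolation=2);b=cv2.resize(np.array(t['pixels'])[170:300,210:320],None,fx=3.3,fy=3.3,interpolation=2)
b=np.clip(b.astype(int)*2,0,255).astype(np.uint8)
cv2.imwrite('pics/g.png',np.hstack([a,b])[...,::-1])
E
```

```text
t 2.975 pos [0.5359 0.0919 0.1364] w 0.05971196416050223 F [-0.5 -0.3  0.6]
tool delta cm [-0.16  0.02  0.14]
tool x yaw 19.751272627269277 tilt 0.06837610226580737
```

View pics/g.png

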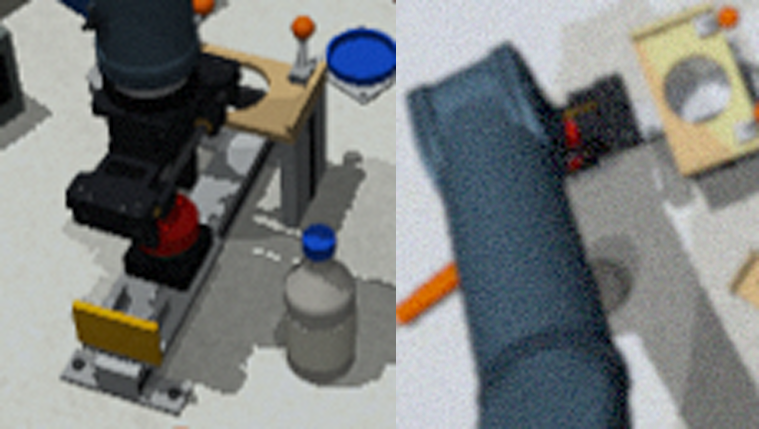

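The fingers straddle the knob: the cap is at (170,230) in the left half, still on the lens. I'll close now.

Emit:
{"name": "arm_command", "arguments": {"series": [[-0.1,0,0.1,0,0,0,4],[0,0,0,0,0,0,3],[0,0,0,0,0,0,2.6],[0,0,0,0,0,0,2.2],[0,0,0,0,0,0,1.5],[0,0,0,0,0,0,1.5],[0,0,0,0,0,0,1.5]], "newtons": 15}}

```text
t: 3.95
tool_pos: [0.5345, 0.0916, 0.1347]
orientation: [0.0, 0.985, 0.172, -0.0]
ft_force: [-0.1, 0.7, 0.5]
width: 0.0233
finger_force: 15.0
```

```bash
python3 go.py .5345 .0912 .135
```

```text
t 3.95 pos [0.5345 0.0916 0.1347] w 0.023334348592662073 F [-0.1  0.7  0.5]
tool delta cm [-0.01  0.04 -0.03]
tool x yaw 19.756039489799207 tilt 0.0020944974786503076
```

Emit:
{"name": "arm_command", "arguments": {"series": [[0,0,-0.5,0,0,0,1.5],[0,0,-1,0,0,0,1.5],[0,0,-1.5,0,0,0,1.5],[0,0,-2,0,0,0,1.5],[0,0,-3,0,0,0,1.5],[0,0,-3,0,0,0,1.5],[0,0,-2,0,0,0,1.5],[0,0,-1,0,0,0,1.5]]}}

```text
t: 4.95
tool_pos: [0.535, 0.0917, 0.2767]
orientation: [0.0, 0.985, 0.172, 0.001]
ft_force: [-0.0, -0.7, -1.1]
width: 0.0237
finger_force: 15.0
```

```bash
python3 go.py .601 -.247 .27
python3 - <<'E'
from h import *
s=snap('side');save(s,'lift.png',(200,80,400,280),3)
E
```

```text
t 4.95 pos [0.535  0.0917 0.2767] w 0.02366518761330447 F [-0.  -0.7 -1.1]
tool delta cm [-5.24 34.11  0.68]
tool x yaw 19.755739875988944 tilt 0.14785832986526667
```

View pics/lift.png

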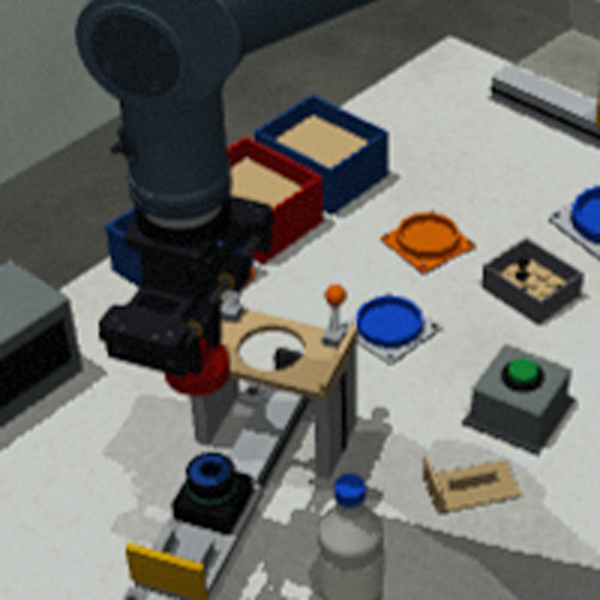

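Cap lifted cleanly: it is in the gripper at (198,368) and the bare lens is at (210,470). I'll refine the holder centre using the ring's outline model.

```bash
python3 - <<'E'
from m import *
from scipy.optimize import least_squares
a=np.linspace(0,2*np.pi,90)
def cen(c):
    M=cv2.moments(c.astype(np.float32));return np.array([M['m10'],M['m01']])/M['m00']
for n,box in(('top',(340,180,380,215)),('side',(315,170,345,205))):
    d=load(n)
    if n=='side': box=(315,165,346,206)
    else: pass
    if n=='top': pass
    B=blob(d,col(d,'blue'),box); t=cen(B)
    def hull(p):
        P=np.vstack([np.c_[p[0]+.038*np.cos(a),p[1]+.038*np.sin(a),0*a+z] for z in(.006,.020)])
        return cv2.convexHull(proj(d,P).astype(np.float32))[:,0]
    r=least_squares(lambda p:cen(hull(p))-t,[.6,-.25],x_scale=.01)
    print(n,t,r.x,'area meas/model',cv2.contourArea(B.astype(np.float32)),cv2.contourArea(hull(r.x)))
E
python3 go.py .603 -.25 .27
```

```text
top [360.3143996  196.45490782] [ 0.60401853 -0.25168018] area meas/model 334.5 377.19445186667144
side [329.39605735 186.75448029] [ 0.60305229 -0.24836033] area meas/model 279.0 332.8187933189329
t 5.0 pos [0.5353 0.0918 0.2772] w 0.0234654052135446 F [1.2 0.7 0.4]
tool delta cm [-5.18 34.46  0.73]
tool x yaw 19.75549687839284 tilt 0.1887856433065451
```

Emit:
{"name": "arm_command", "arguments": {"series": [[-0.4,2,0,0,0,0,1.5],[-0.7,4.5,0,0,0,0,1.5],[-0.8,5.5,0,0,0,0,1.5],[-0.8,5.5,0,0,0,0,1.5],[-0.8,5.5,0,0,0,0,1.5],[-0.7,5,0,0,0,0,1.5],[-0.6,4,0,0,0,0,1.5],[-0.4,2.5,0,0,0,0,1.5]]}}

```text
t: 6.0
tool_pos: [0.6015, -0.2533, 0.2737]
orientation: [-0.0, 0.985, 0.17, -0.001]
ft_force: [-0.1, 0.4, -0.2]
width: 0.0232
finger_force: 15.0
```

Emit:
{"name": "arm_command", "arguments": {"series": [[0,0,2,0,0,0,1.5],[0,0,3,0,0,0,1.5],[0,0,3.5,0,0,0,1.5],[0,0,3,0,0,0,1.5],[0,0,2.5,0,0,0,1.5],[0,0,2,0,0,0,1.5],[0,0,0,0,0,0,1.5],[0,0,0,0,0,0,1.5]]}}

```text
t: 7.0
tool_pos: [0.6028, -0.2509, 0.1155]
orientation: [0.0, 0.985, 0.172, 0.001]
ft_force: [-0.4, -0.2, -0.3]
width: 0.0235
finger_force: 15.0
```

```bash
python3 go.py .6035 -.25 .052
python3 - <<'E'
from h import *
s=snap('side');save(s,'pl.png',(280,130,400,230),5)
E
```

```text
t 7.0 pos [ 0.6028 -0.2509  0.1155] w 0.023511020075339086 F [-0.4 -0.2 -0.3]
tool delta cm [ 0.09 -0.06  6.35]
tool x yaw 19.75347983504115 tilt 0.07138366497169381
```

View pics/pl.png

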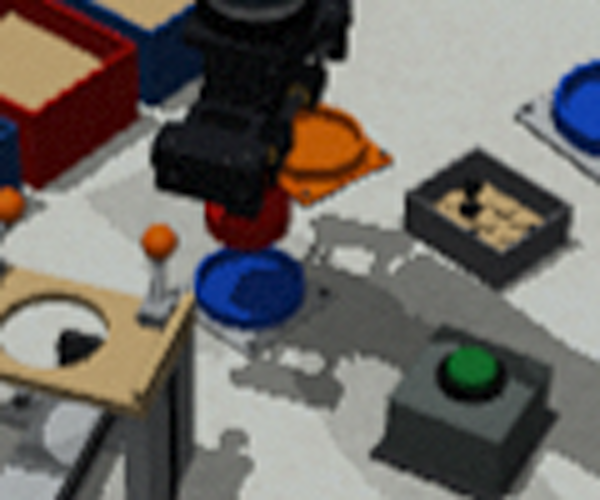

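The cap hangs over the small blue ring at (248,285), clear of everything. I'll lower it.

Emit:
{"name": "arm_command", "arguments": {"series": [[0.1,-0.1,1,0,0,0,1.5],[0,0,1.5,0,0,0,1.5],[0,0,1.5,0,0,0,1.5],[0,0,1,0,0,0,1.5],[0,0,0.7,0,0,0,1.5],[0,0,0.2,0,0,0,1.5],[0,0,0,0,0,0,1.5]]}}

```text
t: 7.92
tool_pos: [0.603, -0.2495, 0.0558]
orientation: [0.0, 0.985, 0.172, 0.0]
ft_force: [0.1, 0.4, 0.2]
width: 0.0234
finger_force: 15.0
```

```bash
python3 go.py .6035 -.25 .0517
```

```text
t 7.925 pos [ 0.603  -0.2495  0.0558] w 0.02342863699500869 F [0.1 0.4 0.2]
tool delta cm [0.03 0.07 0.41]
tool x yaw 19.758529589108075 tilt 0.017832218082287316
```

Emit:
{"name": "arm_command", "arguments": {"series": [[0,0,0.2,0,0,0,1.5],[0,0,0.1,0,0,0,1.5],[0,0,0.1,0,0,0,1.5],[0,0,0,0,0,0,1.5],[0,0,0,0,0,0,1.5]]}}

```text
t: 8.55
tool_pos: [0.6028, -0.2495, 0.0518]
orientation: [0.0, 0.985, 0.172, 0.0]
ft_force: [-0.3, 0.9, -0.1]
width: 0.0234
finger_force: 15.0
```

Emit:
{"name": "arm_command", "arguments": {"series": [[0,0,0.1,0,0,0,1.5],[0,0,0,0,0,0,1.5],[0,0,0,0,0,0,1.5]]}}

```text
t: 8.93
tool_pos: [0.6029, -0.2494, 0.0517]
orientation: [0.0, 0.985, 0.172, -0.0]
ft_force: [-3.8, 0.4, 7.9]
width: 0.0235
finger_force: 15.0
```

Contact with the floor at 7.9 N. I'll release slowly.

Emit:
{"name": "arm_command", "arguments": {"series": [[0,0,-0.05,0,0,0,2.6],[0,0,0,0,0,0,3],[0,0,0,0,0,0,4],[0,0,0,0,0,0,5],[0,0,0,0,0,0,5.5],[0,0,-1,0,0,0,5.5],[0,0,-2,0,0,0,5.5],[0,0,-3,0,0,0,5.5]]}}

```text
t: 9.93
tool_pos: [0.6026, -0.2494, 0.1126]
orientation: [-0.0, 0.985, 0.172, -0.0]
ft_force: [1.0, -0.2, -0.1]
width: 0.0552
finger_force: 0.0
```

Emit:
{"name": "arm_command", "arguments": {"series": [[0,0,-4,0,0,0,4],[0,0,-5,0,0,0,3],[0,0,-5,0,0,0,2],[0,-5,0,0,0,0,1],[0,-6,0,0,0,0,0],[0,-6,0,0,0,0,0],[0,-6,0,0,0,0,0],[0,-6,0,0,0,0,0]]}}

```text
t: 10.92
tool_pos: [0.5042, 0.0253, 0.2529]
orientation: [0.0, 0.985, 0.172, 0.001]
ft_force: [1.2, 0.0, 0.5]
width: 0.0007
finger_force: 0.0
```

```bash
python3 go.py .481 .23 .25
python3 - <<'E'
from m import *
a=snap('top');b=snap('side')
for n,d,box in(('top',a,(340,180,385,215)),('side',b,(310,160,350,206))):
    R=blob(d,col(d,'red'),box);print(n,circ(d,R,.024))
x=cv2.resize(np.array(b['pixels'])[140:260,220:360],None,fx=2.8,fy=2.8,interpolation=2);y=cv2.resize(np.array(a['pixels'])[140:260,250:390],None,fx=2.8,fy=2.8,interpolation=2)
cv2.imwrite('pics/placed.png',np.hstack([x,np.clip(y*2.,0,255).astype(np.uint8)])[...,::-1])
E
```

```text
t 10.925 pos [0.5042 0.0253 0.2529] w 0.0007081788624514599 F [1.2 0.  0.5]
tool delta cm [  4.74 -20.05   0.28]
tool x yaw 19.759631833977622 tilt 0.1475179090053021
top ((0.605051577091217, -0.24733076989650726), (0.050885919481515884, 0.05261868238449097))
side ((0.6036280393600464, -0.24491995573043823), (0.05184115469455719, 0.06399686634540558))
```

View pics/placed.png

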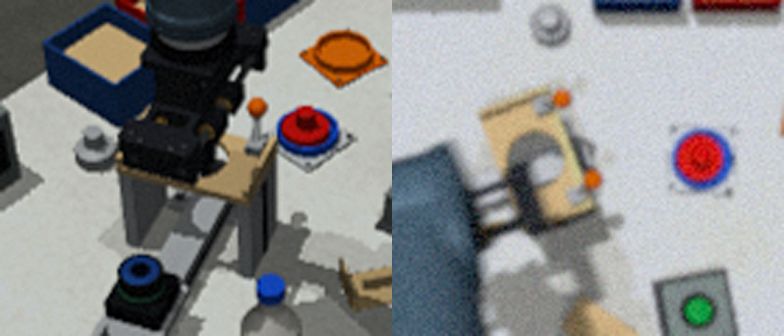

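The cap sits centred and flat in the small blue ring, at (307,128) in the left half and (702,158) in the right half. Next is the push. I'll check the wrist joint first to choose the turn direction.

```bash
python3 -c "
from h import *
print(bot.state()['joint_pos'].round(3))"
```

```text
[ 0.153  0.322 -0.364  1.912  0.138  0.931 -1.492]
```

Emit:
{"name": "arm_command", "arguments": {"series": [[0.6,-2.5,0,0,0,0,0],[0.6,-2.5,0,0,0,0,0],[0.6,-2.5,0,0,0,0,0],[0.6,-2.5,0,0,0,0,0],[0.6,-2.5,0,0,0,0,0],[0.6,-2.5,0,0,0,0,0],[0.6,-2.5,0,0,0,0,0],[0.6,-2.5,0,0,0,0,0]]}}

```text
t: 12.02
tool_pos: [0.4829, 0.2282, 0.2526]
orientation: [0.0, 0.985, 0.171, 0.001]
ft_force: [-0.7, 0.4, 0.1]
width: 0.0005
finger_force: 0.0
```

Emit:
{"name": "arm_command", "arguments": {"series": [[0,0,0,0,0,8,0],[0,0,0,0,0,0,0],[0,0,0,0,0,0,0]]}}

```text
t: 12.4
tool_pos: [0.4828, 0.2273, 0.2518]
orientation: [0.0, 0.995, 0.103, 0.0]
ft_force: [0.2, -0.4, -0.5]
width: 0.0004
finger_force: 0.0
```

```bash
python3 -c "
from h import *
print(bot.state()['joint_pos'].round(3))"; python3 go.py .481 .2305 .087
```

```text
[-0.205  0.379 -0.4    1.838  0.178  0.958 -2.047]
t 12.4 pos [0.4828 0.2273 0.2518] w 0.0003534060773127914 F [ 0.2 -0.4 -0.5]
tool delta cm [-0.12 -0.35 16.48]
tool x yaw 11.84727187026885 tilt 0.0530484164817921
```

Turning positive drives joint 7 towards its limit, so I'll turn the other way.

Emit:
{"name": "arm_command", "arguments": {"series": [[0,0,0,0,0,-10,0],[0,0,0,0,0,-10,0],[0,0,0,0,0,-10,0],[0,0,0,0,0,-10,0],[0,0,0,0,0,-10,0],[0,0,0,0,0,-10,0],[0,0,0,0,0,-10,0],[0,0,0,0,0,-10,0]]}}

```text
t: 13.4
tool_pos: [0.4827, 0.2272, 0.2515]
orientation: [0.0, 0.694, 0.72, 0.0]
ft_force: [-0.9, 0.7, -0.3]
width: 0.0007
finger_force: 0.0
```

Emit:
{"name": "arm_command", "arguments": {"series": [[0,0,0,0,0,-10,0],[0,0,0,0,0,-9.4,0],[0,0,0,0,0,0,0],[0,0,0,0,0,0,0]]}}

```text
t: 13.9
tool_pos: [0.4825, 0.2276, 0.2513]
orientation: [0.0, 0.567, 0.824, 0.0]
ft_force: [-0.3, -0.3, 0.1]
width: 0.0005
finger_force: 0.0
```

```bash
python3 -c "
from h import *
print(bot.state()['joint_pos'].round(3))"; python3 go.py .481 .2305 .092
```

```text
[ 0.068  0.457 -0.765  1.823  0.37   1.009 -0.48 ]
t 13.9 pos [0.4825 0.2276 0.2513] w 0.0005434734752274593 F [-0.3 -0.3  0.1]
tool delta cm [ 0.33 -0.04 15.93]
tool x yaw 110.98117630500252 tilt 0.010606443870654632
```

Emit:
{"name": "arm_command", "arguments": {"series": [[0.4,0,3,0,0,0,0],[0,0,3,0,0,0,0],[0,0,3,0,0,0,0],[0,0,3,0,0,0,0],[0,0,2.5,0,0,0,0],[0,0,1.4,0,0,0,0],[0,0,0,0,0,0,0],[0,0,0,0,0,0,0]]}}

```text
t: 14.9
tool_pos: [0.4814, 0.2321, 0.0931]
orientation: [0.0, 0.565, 0.825, 0.001]
ft_force: [-0.5, -0.3, -0.3]
width: 0.0005
finger_force: 0.0
```

```bash
python3 go.py .497 .188 .092;python3 - <<'E'
from h import *
b=snap('side');save(b,'pre.png',(200,150,360,300),4)
E
```

```text
t 14.9 pos [0.4814 0.2321 0.0931] w 0.0005320877903410087 F [-0.5 -0.3 -0.3]
tool delta cm [-4.67 -0.14  0.11]
tool x yaw 111.13618606032814 tilt 0.08001235243021007
```

View pics/pre.png

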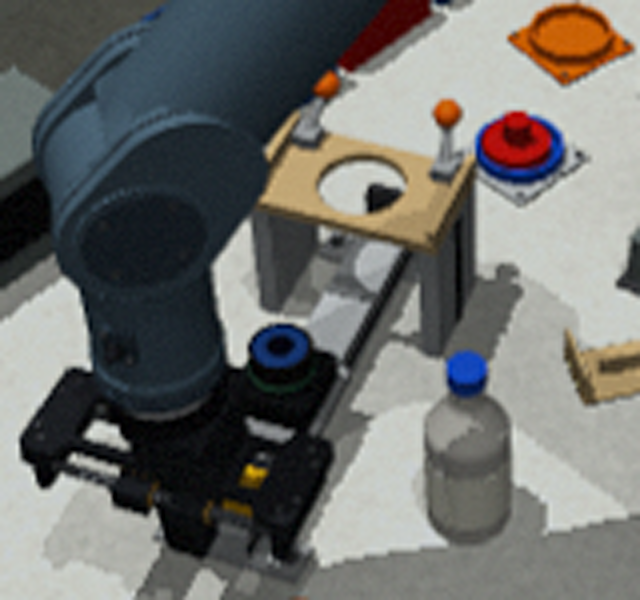

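The closed gripper stands behind the yellow plate (glimpsed at (253,475)), clear of the bottle at (467,450). I'll push gently.

Emit:
{"name": "arm_command", "arguments": {"series": [[-1,0,0.1,0,0,0,0],[-1,0,0,0,0,0,0],[-0.8,0,0,0,0,0,0],[-0.7,0,0,0,0,0,0],[-0.7,0,0,0,0,0,0],[-0.7,0,0,0,0,0,0],[-0.8,0,0,0,0,0,0],[-0.8,0,0,0,0,0,0]]}}

```text
t: 15.95
tool_pos: [0.5044, 0.1708, 0.0912]
orientation: [-0.0, 0.565, 0.825, -0.0]
ft_force: [-1.6, 2.8, 0.8]
width: 0.0005
finger_force: 1.6
```

Emit:
{"name": "arm_command", "arguments": {"series": [[-1,0,0,0,0,0,0],[-1.2,0,0,0,0,0,0],[-1.2,0,0,0,0,0,0],[-1.2,0,0,0,0,0,0],[-1.2,0,0,0,0,0,0],[-1.2,0,0,0,0,0,0],[-1.2,0,0,0,0,0,0],[-1,0,0,0,0,0,0]]}}

```text
t: 16.95
tool_pos: [0.5377, 0.0843, 0.0911]
orientation: [-0.0, 0.565, 0.825, -0.0]
ft_force: [-3.0, 2.7, 1.6]
width: 0.0006
finger_force: 1.7
```

```bash
python3 go.py .551 .048 .092
```

```text
t 16.95 pos [0.5377 0.0843 0.0911] w 0.0006260059017212364 F [-3.   2.7  1.6]
tool delta cm [-3.86 -0.06 -0.09]
tool x yaw 111.13309728296662 tilt 0.03048239094787371
```

Emit:
{"name": "arm_command", "arguments": {"series": [[-0.8,0,0,0,0,0,0],[-0.6,0,0,0,0,0,0],[-0.4,0,0,0,0,0,0],[-0.3,0,0,0,0,0,0],[-0.2,0,0,0,0,0,0],[-0.2,0,0,0,0,0,0]]}}

```text
t: 17.7
tool_pos: [0.5464, 0.062, 0.0911]
orientation: [-0.0, 0.565, 0.825, -0.0]
ft_force: [-3.3, 1.9, 0.3]
width: 0.0006
finger_force: 1.3
```

Emit:
{"name": "arm_command", "arguments": {"series": [[-0.2,0,0,0,0,0,0],[-0.2,0,0,0,0,0,0],[0,0,0,0,0,0,0]]}}

```text
t: 18.08
tool_pos: [0.5477, 0.0589, 0.0911]
orientation: [-0.0, 0.565, 0.825, 0.0]
ft_force: [-4.4, 3.9, -1.0]
width: 0.0006
finger_force: 2.3
```

Emit:
{"name": "arm_command", "arguments": {"series": [[-0.2,0,0,0,0,0,0],[-0.2,0,0,0,0,0,0],[0,0,0,0,0,0,0]]}}

```text
t: 18.45
tool_pos: [0.5477, 0.0588, 0.0912]
orientation: [-0.002, 0.564, 0.826, 0.002]
ft_force: [-7.7, 10.5, 0.5]
width: 0.0005
finger_force: 6.6
```

Emit:
{"name": "arm_command", "arguments": {"series": [[-0.1,0,0,0,0,0,0],[-0.1,0,0,0,0,0,0],[0,0,0,0,0,0,0]]}}

```text
t: 18.82
tool_pos: [0.5477, 0.0588, 0.0912]
orientation: [-0.003, 0.563, 0.826, 0.002]
ft_force: [-9.0, 14.4, 1.7]
width: -0.0001
finger_force: 8.8
```

The force is rising while the position holds, and that position matches the predicted home: the carriage is at its stop. I'll back off, rise and check.

Emit:
{"name": "arm_command", "arguments": {"series": [[0.4,0,0,0,0,0,0],[0.8,0,0,0,0,0,0],[2,0,0,0,0,0,0],[3,0,0,0,0,0,0],[3,0,0,0,0,0,0],[2,0,-2,0,0,0,0],[0,0,-4,0,0,0,0],[0,0,-4,0,0,0,0]]}}

```text
t: 19.82
tool_pos: [0.5104, 0.1571, 0.1937]
orientation: [0.001, 0.565, 0.825, 0.0]
ft_force: [0.4, 0.7, -0.4]
width: 0.0004
finger_force: 0.0
```

Emit:
{"name": "arm_command", "arguments": {"series": [[0,0,-4,0,0,0,0],[2,0,-3,0,0,0,0],[3,0,0,0,0,0,0],[3,0,0,0,0,0,0],[0,0,0,0,0,0,0],[0,0,0,0,0,0,0]]}}

```text
t: 20.58
tool_pos: [0.4817, 0.2306, 0.2619]
orientation: [0.001, 0.566, 0.825, 0.0]
ft_force: [-0.0, -0.8, -0.3]
width: 0.0004
finger_force: 0.0
```

```bash
python3 go.py .551 .048 .092
python3 - <<'E'
from h import *
a=snap('top');b=snap('side')
x=cv2.resize(np.array(b['pixels'])[140:300,220:360],None,fx=2.8,fy=2.8,interpolation=2);y=cv2.resize(np.array(a['pixels'])[140:300,250:390],None,fx=2.8,fy=2.8,interpolation=2)
cv2.imwrite('pics/end.png',np.hstack([x,np.clip(y*2.,0,255).astype(np.uint8)])[...,::-1])
E
```

```text
t 20.575 pos [0.4817 0.2306 0.2619] w 0.0003904576179340331 F [-0.  -0.8 -0.3]
tool delta cm [-19.51  -0.12  17.01]
tool x yaw 111.09492073019393 tilt 0.08289134917266029
```

View pics/end.png

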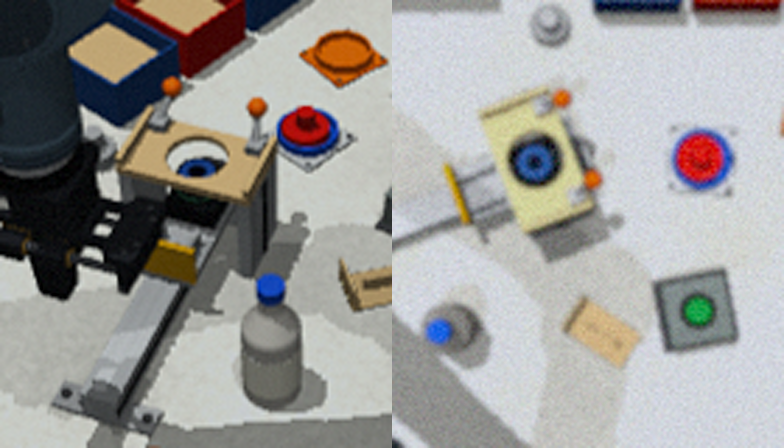

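The lens is centred under the window (536,160), the cap is in the blue ring (702,158), the bystanders are untouched and the arm is clear. I'm handing it in.

```bash
python3 -c "
from rig import bot
print(bot.finish_job())"
```

```text
the job is handed in; nothing more can be done
None
```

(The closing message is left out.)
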